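Shut the UV box over the instrument basket and start its cycle

TASK

The basket of instruments sits in the UV box with its carrying handle still up. Swing the handle down flat to the rear so that the lid clears it, then close the lid fully, and then press the green key of the keypad until it gives and keep it pressed for a good second to start the cycle. Press no other key, do not strike or force the key, and leave the things beside the box where they are.

Things in the scene. Friction and masses are not known exactly. Their poses are not given: they have to be found in the camera images.
- uv_box: Fixed white bench-top UV box. Origin on the table under the chamber's centre; x to its rear, y to its left seen from the keypad, z up. Outside x -62 to 62, y -112 to 112, rim at z 100 mm; chamber 104 (x) by 200 (y), floor at z 36. In front a ledge, x -130 to -60, full width, flat top at z 60, with the keypad: display at the left, then the grey, the red and, rightmost, the green key.
- lid (a joint): Lid angle, rad: 0 shut flat on the rim, 1.4 to 1.75 (standing open) at the start, at most 1.8. White frame with amber window, 14 mm thick, 224 wide, 126 from hinge line to front edge; a grey lip 76 wide juts 8 mm further at mid front. The stiff hinge holds it at any angle: 1 to 6 N at the front edge swing it down, right to the end.
- lid_hinge (a point): Point on the hinge line of the lid, at the middle of its width, on the rear of the box's rim (box frame 64, 0, 101 mm). The hinge line runs along the box's y.
- lid_front (a point): Middle of the lid's front edge on its outer face (the upper face when shut); 126 mm from the hinge line and 14 mm off the plane through it.
- basket: Loose stainless wire basket, 86 (x) by 176 (y) by 50 mm, 0.35 kg, standing on the chamber floor with the instruments lying in it. Origin at the middle of its underside, axes nearly along those of the box.
- bail (a joint): Angle of the basket's handle (bail), rad: 0 flat over the rear half of the basket, below the box's rim; 1.57 upright; 1.95 its stop, leaning forward to the keypad, where it rests at the start. It swings freely and falls by its own weight to the side it leans to. It folds only to the rear; while up it keeps the lid from shutting.
- bail_pivot (a point): Middle of the handle's pivot line (along the basket's y), 55.5 mm above the basket's underside, 8.5 mm below the box's rim.
- bail_grip (a point): Middle of the handle's cross bar: a blue sleeve 8 mm thick and 70 long on a steel bar 5 mm thick and 166 long, 40 mm from the pivot line.
- start_key: Green membrane key, white mark, rightmost. Raised dome 20 x 20 mm, top 3 mm above the ledge; origin at its centre at ledge height (box frame -98, -78, 60 mm at rest). Pressed straight down it yields from 1.8 N, makes contact at 3.6 N (0.6 mm down), stops at 1.6 mm (6.6 N) and springs back. Over 40 N forces it: approach at 20 mm/s or less.
- stop_key: The red membrane key with a white square, same make and size, 44 mm to the left of the green one. Not to be pressed.
- timer_key: The grey membrane key with a white cross, same make and size, 88 mm to the left of the green one. Not to be pressed.
- dish: Bystander: loose shallow round clear dish, 60 mm across, 15 high, standing to the left of the box. Origin at its underside.
- counter: Bystander: loose grey tally counter, 51 x 50 x 42 mm, to the right of the box near the keypad. Origin at its underside.
- pen: Bystander: loose white marker with red cap, 128 mm long, 12 thick, lying to the right of the box. Origin at its underside.

How it is judged:
By the outcome, as a careful person would: the job done as asked, in the order asked, and still so for the second after the job is handed in, with the robot touching nothing.
It also fails if it takes over 56 s, if anything falls off the work surface, if the arm or the gripper's body presses on something with over 40 N, if the wrist force passes 120 N, or if a joint passes its speed limit or range.

ROBOT

A 7-joint arm with a two-finger parallel gripper is mounted at the origin on a cart in front of the work surface, level with it; the furniture and walls round the work are solid. World frame = base frame: x ahead of the robot, y to its left, z up, the work surface at z = 0. Lengths are in m, angles in rad, forces in N, time in s.
With the tool pointing down it reaches from about 0.4 to 0.875 m from the base axis. Payload 6.5 kg.
Tool frame: the origin (TCP) lies midway between the tips of the shut fingers; the grasp point (between the pads) lies 19 mm behind it; z points along the fingers, y is the line along which they close (so a half turn about z gives the same grasp; the last joint's range is limited). The gripper opens to 85 mm and grips with 20 to 120 N. Pads are 22 mm wide; open, the fingers measure 114 mm over their backs; the gripper's body (76 mm by 85 mm) begins 54 mm behind the grasp point. The pads swing forward as they close: fully open they stand 13 mm farther back than shut.
Start: joints at [1.195, 0.536, -0.004, 1.538, 0.003, 1.067, -0.071], TCP at [0.198, -0.619, 0.231] pointing down, gripper open.
Joint ranges: [-2.7, 2.7], [-0.37, 2.16], [-1.27, 1.26], [0.24, 2.4], [-1.31, 4.45], [0.19, 1.91], [-2.76, 2.76]. Speed limits (rad/s): [2.39, 2.39, 3.14, 3.14, 3.14, 3.14, 3.14].

INTERFACE

Orientations are given as a rotation vector (axis times angle).
In Python, from rig import bot, eyes, workorder, finder gives the robot as it stands. The module is installed in compiled form; this text tells all that it offers.
- The arm moves only by the tool servo_tool, never from a script. Its argument "commands" is a list of rows, each an object of numbers: "dx", "dy", "dz": the shift along the tool's x, y, z in mm; "wx", "wy", "wz": the turn, a rotation vector about the tool's x, y, z in units of 5 degrees (1.0 is 5 degrees); "fingers": the closure, from -1 (fully open) to 1 (shut). In form: [{"dx": .., "dy": .., "dz": .., "wx": .., "wy": .., "wz": .., "fingers": ..}, ...]. A call has 1 to 5 rows; each row is the pose to reach, as a shift and turn from the pose commanded when the call began, along the tool's axes at that moment; what a row does not reach only later rows make up. A row lasts 1/8 s, in which the tool goes at most 62.5 mm and 10.7 degrees, less where a joint would pass 70% of its speed; a pose out of reach is approached as far as the arm can. A call with a gripper value outside its range is refused whole. The fingers move at their own pace and stop on an object; "newtons" is the grip in N (left out, the last holds). Time passes only in rows, so rows that repeat a pose let the fingers close. It gives the time, the measured TCP pose, the force, the opening and the grip force at its end, in the units of the state.
- bot.state(): the state, without advancing time (a new reading comes with each control period).
- eyes.camera(name): name is "side" or "top" or "wrist"; returns a dict with "image" (400x640x3 uint8, red, green, blue), "depth" (400x640 float32, m along the optical axis (not along the pixel's ray), 0 where there is no reading), "K" (3x3 intrinsics, pixels), "rvec" (rotation vector, rad) and "tvec" (3), from world to camera coordinates, as OpenCV has them. Camera axes: x right, y down, z forward; pixel columns grow to the right and rows downward; lengths in m; the calibration is good to about 2 mm. The wrist camera is an equidistant fisheye: a pixel r from the principal point sees the ray r / f radians off the axis. A picture is of the moment at which its call begins.
- workorder.sign_off(): hands the job in; it is judged then, once.
Trained networks look in the newest picture that a camera, given by its name, has taken for a name from the list of things; names that differ only in an ending like _2 or _b are one class to them, and where a whole thing is asked for, a point or a joint stands for the part that bears it (a point fixed in the world has none). Each returns a list of dicts, best first, with "p" (0 to 1); they miss things now and then, are a little off and sometimes report something else, mostly with a low value. They report only what shows in the picture. A call takes as long as a camera call.
- finder.look_for(camera, label): "pixel" ([column, row] in pixels, amid what is visible of it).
- finder.tip_of(camera, label): "pixel" ([column, row] in pixels: a listed point, or the origin of a listed thing).
The state is a dict: "time_s": time; "joints": joint angles; "joint_vel": joint speeds; "joint_efforts": joint torques, N m; "ee_pos": TCP position; "tcp_rot": TCP orientation; "force": force on the tool from outside, world axes, zero at the start; "torque": the same for the moment, N m; "finger_gap": opening from 0.0 (shut) to 1.0 (fully open); "grasp_force": force on a finger pad.
Only numpy, scipy, OpenCV 4.12 (cv2) and the standard library are available. Lean on these libraries where they do the work, as an engineer would, in place of code of your own. Each camera call takes 0.05 s, during which the arm holds its last target. There are 200 camera calls.

## Working session

There is one attempt and no reset: what is moved stays moved. The work goes in short steps, Python scripts to look and compute and a tool call to move; the robot and the scene stay as the last step left them, time stands still between calls to the robot, and variables do not carry over. Pictures are saved under pics/ and viewed, at most 10 in all, crops included, and the job is handed in when it is done.

Besides the shell and the picture viewer there is one more tool, called after "Call:" as name(argument=value, ...) on one line, values as JSON. servo_tool: Moves the arm, as the interface text tells. Its arguments: {"type":"object","properties":{"commands":{"type":"array"},"newtons":{"type":"number"}},"required":["commands"]}

```bash
mkdir -p pics; cat > h.py <<'E'
from rig import bot, eyes, workorder, finder
import numpy as np, cv2
from scipy.spatial.transform import Rotation as R
def cam(n):
    c=eyes.camera(n); c['R']=R.from_rotvec(np.ravel(c['rvec'])).as_matrix(); c['t']=np.ravel(c['tvec']); c['n']=n; return c
def ray(c,p):
    K=c['K']; x=(p[0]-K[0,2])/K[0,0]; y=(p[1]-K[1,2])/K[1,1]
    if c['n']=='wrist':
        r=np.hypot(x,y); d=np.array([np.sin(r)*x/max(r,1e-9),np.sin(r)*y/max(r,1e-9),np.cos(r)])
    else: d=np.array([x,y,1.]); d/=np.linalg.norm(d)
    return -c['R'].T@c['t'], c['R'].T@d
def tri(rs):
    A=sum(np.eye(3)-np.outer(d,d) for o,d in rs); b=sum((np.eye(3)-np.outer(d,d))@o for o,d in rs)
    return np.linalg.solve(A,b)
def atz(r,z): o,d=r; return o+d*(z-o[2])/d[2]
def dep(c,p):
    u,v=int(round(p[0])),int(round(p[1])); z=np.median(c['depth'][max(v-1,0):v+2,max(u-1,0):u+2])
    o,d=ray(c,p); return o+d*z/(c['R']@d)[2]
def save(c,f): cv2.imwrite('pics/'+f,cv2.cvtColor(c['image'],cv2.COLOR_RGB2BGR))
E
python3 - <<'E'
from h import *
np.set_printoptions(precision=4,suppress=True)
print(bot.state())
names=['lid_hinge','lid_front','bail_pivot','bail_grip','basket','start_key','stop_key','timer_key','dish','counter','pen','uv_box']
rs={}
for n in ['top','side','wrist']:
    c=cam(n); save(c,n+'0.png'); print(n,-c['R'].T@c['t'])
    for l in names:
        t=finder.tip_of(n,l)
        if t:
            p=t[0]['pixel']; rs.setdefault(l,[]).append(ray(c,p)); print(n,l,np.round(p,1),round(t[0]['p'],2),dep(c,p))
for l,r in rs.items():
    if len(r)>1: print(l,tri(r))
print(bot.state()['time_s'])
E
```

```text
{'time_s': 0.0, 'joints': array([ 1.1948,  0.5372, -0.0045,  1.5389,  0.0026,  1.0673, -0.0712]), 'joint_vel': array([ 0.0001, -0.0002, -0.0004, -0.0012, -0.0008,  0.001 ,  0.    ]), 'joint_efforts': array([  0.0001, -58.3411,   1.0487, -25.9097,   0.0123,   0.0097,
         0.0001]), 'ee_pos': array([ 0.198 , -0.6184,  0.2304]), 'tcp_rot': array([-3.1022, -0.4846,  0.0006]), 'force': array([ 0.3457, -0.089 ,  0.7749]), 'torque': array([0.0248, 0.0419, 0.0065]), 'grasp_force': 0.0, 'finger_gap': 1.000264424342311}
top [0.4409 0.0808 0.9888]
top lid_hinge [338.6 149.9] 0.69 [0.6359 0.0492 0.1074]
top lid_front [346.9 119.9] 0.94 [ 0.7318  0.027  -0.0001]
top bail_pivot [334.7 183.2] 0.61 [0.5754 0.0543 0.0398]
top bail_grip [326.4 184.6] 0.55 [0.5591 0.0735 0.1327]
top basket [334.7 182.9] 0.7 [0.5761 0.0543 0.0399]
top start_key [337.7 233.4] 0.7 [0.4636 0.0467 0.0627]
top stop_key [339.1 232. ] 0.51 [0.4667 0.0438 0.0631]
top timer_key [318.3 225.3] 0.38 [0.4802 0.0886 0.0623]
top dish [256.  191.4] 0.95 [0.5567 0.2327 0.0138]
top counter [398.4 226.2] 0.78 [ 0.4826 -0.0871  0.0421]
[... 459 characters left out ...]
 [ 0.4544 -0.0042  0.0633]
side stop_key [283.7 217.1] 0.46 [0.4671 0.0322 0.0616]
side timer_key [287.4 206.4] 0.44 [0.4737 0.0891 0.0626]
side counter [282.  264.4] 0.66 [ 0.4712 -0.1184  0.0194]
side pen [321.9 202.1] 0.24 [0.5689 0.1575 0.0404]
side uv_box [324.1 232.7] 0.81 [ 0.5708 -0.0548  0.0686]
wrist [ 0.273  -0.5938  0.3741]
lid_hinge [0.6384 0.0491 0.102 ]
lid_front [0.6614 0.0397 0.2333]
bail_pivot [0.5687 0.0556 0.0866]
bail_grip [0.5618 0.0735 0.1224]
basket [0.5727 0.0542 0.0411]
start_key [0.4572 0.0449 0.0347]
stop_key [0.4666 0.0434 0.0552]
timer_key [0.477  0.0884 0.0632]
counter [ 0.4768 -0.0947  0.0031]
pen [ 0.5632 -0.0805  0.1664]
uv_box [ 0.5735  0.0634 -0.0048]
1.95
```

```bash
python3 - <<'E'
import cv2
a=cv2.imread('pics/top0.png')[90:270,220:440]; cv2.imwrite('pics/t1.png',cv2.resize(a,None,fx=3.3,fy=3.3,interpolation=cv2.INTER_CUBIC))
a=cv2.imread('pics/side0.png')[130:300,230:430]; cv2.imwrite('pics/s1.png',cv2.resize(a,None,fx=3.5,fy=3.5,interpolation=cv2.INTER_CUBIC))
E
```

```text
(no output)
```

View pics/t1.png

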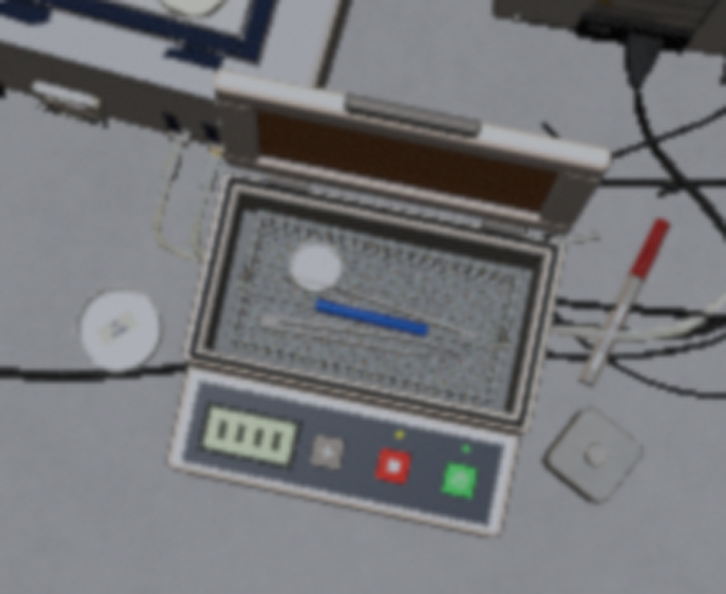

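View pics/s1.png

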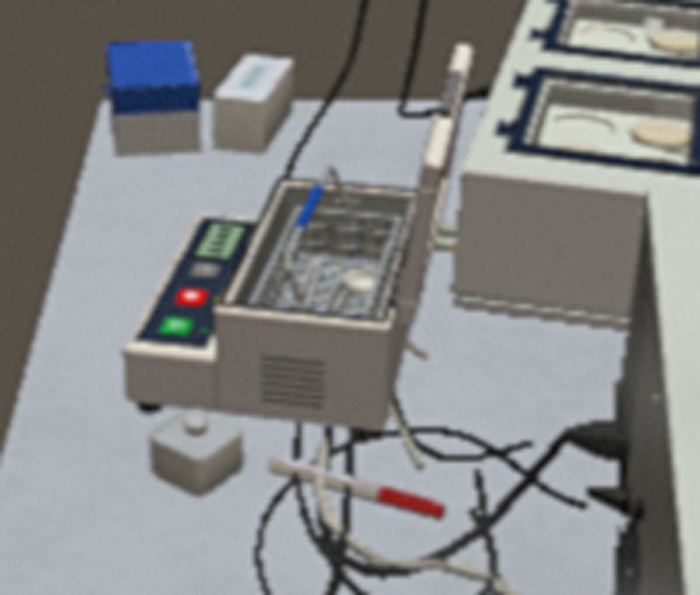

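The top crop shows the true green key at full-image pixel (359.4, 235.5), red at (339.4, 231.2) and grey at (319, 227). The top network's "start_key" hit was really the red one. The blue sleeve centre is at (332.4, 186). In the side crop the green key is at (280, 223), and the lid stands slightly past vertical.

```bash
python3 - <<'E'
from h import *
from scipy.optimize import least_squares
np.set_printoptions(precision=4,suppress=True)
T=cam('top');S=cam('side')
def cent(c,m,box):
    hsv=cv2.cvtColor(c['image'],cv2.COLOR_RGB2HSV); M=cv2.inRange(hsv,*m); Z=np.zeros_like(M); x0,y0,x1,y1=box; Z[y0:y1,x0:x1]=M[y0:y1,x0:x1]
    v,u=np.nonzero(Z); return [u.mean(),v.mean()],len(u),(u,v)
g=((45,90,60),(85,255,255)); b=((105,120,60),(125,255,255))
gt=cent(T,g,(350,228,368,243)); gs=cent(S,g,(270,215,290,230))
bt=cent(T,b,(310,175,355,195)); bs=cent(S,b,(310,178,328,198))
print(gt[:2],gs[:2],bt[:2],bs[:2])
print('green tri',tri([ray(T,gt[0]),ray(S,gs[0])]),'bail tri',tri([ray(T,bt[0]),ray(S,bs[0])]))
pts=[((-98,-78),atz(ray(T,gt[0]),.062)),((-98,-34),atz(ray(T,(339.4,231.2)),.062)),((-98,10),atz(ray(T,(319.1,227)),.062)),((-98,-78),atz(ray(S,gs[0]),.062)),((64,0),np.array([.6384,.0491,0]))]
f=lambda q:np.ravel([np.array([q[0]+np.cos(q[2])*a[0]/1e3-np.sin(q[2])*a[1]/1e3,q[1]+np.sin(q[2])*a[0]/1e3+np.cos(q[2])*a[1]/1e3])-p[:2] for a,p in pts])
s=least_squares(f,[.57,.06,-.2]); q=s.x; print('box',q,'res mm',s.fun.reshape(-1,2)*1e3)
c,sn=np.cos(q[2]),np.sin(q[2]); W=np.array([[c,-sn],[sn,c]])
def box(p): return np.r_[W.T@(p[:2]-q[:2]),p[2]]*1e3
print('bail in box',box(tri([ray(T,bt[0]),ray(S,bs[0])])),'lidfront',box(np.array([.6614,.0397,.2333])))
for n,p in (('green',(-98,-78)),('lidback',(64,-40))): print(n,q[:2]+W@np.array(p)/1e3)
# heights behind lid
for x in (80,100,120):
  print(x,[ (y,) for y in ()])
# point cloud behind the lid from both cameras
for C in (T,S):
    K=C['K'];v,u=np.mgrid[0:400,0:640];z=C['depth'];P=np.stack([(u-K[0,2])/K[0,0]*z,(v-K[1,2])/K[1,1]*z,z],-1)[z>0]
    P=(P-C['t'])@C['R']; B=np.c_[(P[:,:2]-q[:2])@W,P[:,2]]*1e3
    for y in (-80,-40,0,40,80):
        print(C['n'],y,[ (x,int(B[m,2].max())) for x in range(30,220,15) if (m:=(abs(B[:,0]-x)<8)&(abs(B[:,1]-y)<15)).any()])
E
```

```text
([np.float64(358.89247311827955), np.float64(235.13978494623655)], 93) ([np.float64(280.3965517241379), np.float64(222.6551724137931)], 58) ([np.float64(332.02777777777777), np.float64(185.75)], 108) ([np.float64(318.05555555555554), np.float64(188.30555555555554)], 36)
green tri [0.4607 0.0012 0.063 ] bail tri [0.5566 0.0621 0.1314]
box [ 0.572   0.0602 -0.1813] res mm [[ 0.664  -0.0087]
 [ 0.9913  1.3245]
 [ 0.7802  0.8332]
 [ 1.0504 -1.6939]
 [-3.4859 -0.4551]]
bail in box [-15.4239  -0.8658 131.4347] lidfront [ 91.6646  -4.0227 233.3   ]
green [0.4615 0.0011]
lidback [0.6277 0.0093]
80 []
100 []
120 []
top -80 [(30, 87), (45, 101), (60, 141), (75, 229), (90, 229), (150, 1), (165, 7), (180, 4), (195, 3), (210, 50)]
top -40 [(30, 88), (45, 101), (60, 123), (75, 236), (90, 236), (150, 2), (165, 3), (180, 3), (195, 3), (210, 4)]
top 0 [(30, 42), (45, 99), (60, 124), (75, 233), (90, 236), (150, 0), (165, 3), (180, 4), (195, 3), (210, 3)]
top 40 [(30, 54), (45, 99), (60, 122), (75, 235), (90, 235), (150, 1), (165, 4), (180, 4), (195, 134), (210, 141)]
top 80 [(30, 88), (45, 98), (60, 1
[... 151 characters left out ...]
, (75, 228), (90, 226), (105, 8), (120, 2), (135, 4), (150, 4), (165, 4), (180, 2), (195, 1), (210, 44)]
side -40 [(30, 87), (45, 100), (60, 103), (75, 233), (90, 234), (105, 2), (120, 2), (135, 3), (150, 3), (165, 2), (180, 2), (195, 3), (210, 3)]
side 0 [(30, 87), (45, 99), (60, 102), (75, 234), (90, 234), (105, 2), (120, 2), (135, 2), (150, 3), (165, 3), (180, 3), (195, 2), (210, 2)]
side 40 [(30, 85), (45, 99), (60, 102), (75, 233), (90, 233), (105, 3), (120, 2), (135, 2), (150, 131), (165, 140), (180, 139), (195, 139), (210, 140)]
side 80 [(30, 85), (45, 100), (60, 100), (75, 226), (90, 226), (105, 144), (120, 144), (135, 144), (150, 148), (165, 147), (180, 145), (195, 145), (210, 146)]
```

Call:
servo_tool(commands=[{"dx": 35,"dy": -37,"dz": 0,"fingers": 1},{"dx": 70,"dy": -74,"dz": 0,"fingers": 1},{"dx": 105,"dy": -110,"dz": 0,"fingers": 1},{"dx": 140,"dy": -147,"dz": 0,"fingers": 1},{"dx": 175,"dy": -184,"dz": 0,"fingers": 1}])

```text
$.commands[0]: bad value
```

Call:
servo_tool(commands=[{"dx": 35,"dy": -37,"dz": 0,"fingers": 1},{"dx": 70,"dy": -74,"dz": 0,"fingers": 1},{"dx": 105,"dy": -110,"dz": 0,"fingers": 1},{"dx": 140,"dy": -147,"dz": 0,"fingers": 1},{"dx": 175,"dy": -184,"dz": 0,"fingers": 1}])

```text
$.commands[0]: bad value
```

Call:
servo_tool(commands=[{"dx": 35,"dy": -37,"wz": 1.2,"fingers": 1},{"dx": 70,"dy": -74,"wz": 2.4,"fingers": 1},{"dx": 105,"dy": -110,"wz": 3.6,"fingers": 1},{"dx": 140,"dy": -147,"wz": 4.8,"fingers": 1},{"dx": 175,"dy": -184,"wz": 5.6,"fingers": 1}])

```text
$.commands[0]: bad value
```

Call:
servo_tool(commands=[{"dx": 35,"dy": -37,"dz": 0,"wx": 0,"wy": 0,"wz": 0,"fingers": 1},{"dx": 70,"dy": -74,"dz": 0,"wx": 0,"wy": 0,"wz": 0,"fingers": 1},{"dx": 105,"dy": -110,"dz": 0,"wx": 0,"wy": 0,"wz": 0,"fingers": 1},{"dx": 140,"dy": -147,"dz": 0,"wx": 0,"wy": 0,"wz": 0,"fingers": 1},{"dx": 175,"dy": -184,"dz": 0,"wx": 0,"wy": 0,"wz": 0,"fingers": 1}])

```text
time_s: 2.68
ee_pos: [0.3094, -0.389, 0.2315]
tcp_rot: [3.103, 0.485, 0.001]
force: [1.1, -0.3, 1.0]
finger_gap: -0.0
grasp_force: 0.0
```

Call:
servo_tool(commands=[{"dx": 35,"dy": -37,"dz": 0,"wx": 0,"wy": 0,"wz": 0,"fingers": 1},{"dx": 70,"dy": -74,"dz": 0,"wx": 0,"wy": 0,"wz": 0,"fingers": 1},{"dx": 105,"dy": -110,"dz": 0,"wx": 0,"wy": 0,"wz": 0,"fingers": 1},{"dx": 140,"dy": -147,"dz": 0,"wx": 0,"wy": 0,"wz": 0,"fingers": 1},{"dx": 175,"dy": -184,"dz": 0,"wx": 0,"wy": 0,"wz": 0,"fingers": 1}])

```text
time_s: 3.3
ee_pos: [0.42, -0.1605, 0.2316]
tcp_rot: [3.103, 0.484, 0.001]
force: [0.3, -0.4, -0.3]
finger_gap: 0.001
grasp_force: 0.0
```

Call:
servo_tool(commands=[{"dx": 35,"dy": -37,"dz": 0,"wx": 0,"wy": 0,"wz": 1.2,"fingers": 1},{"dx": 70,"dy": -74,"dz": 0,"wx": 0,"wy": 0,"wz": 2.4,"fingers": 1},{"dx": 105,"dy": -110,"dz": 0,"wx": 0,"wy": 0,"wz": 3.6,"fingers": 1},{"dx": 140,"dy": -147,"dz": 0,"wx": 0,"wy": 0,"wz": 4.8,"fingers": 1},{"dx": 175,"dy": -184,"dz": 0,"wx": 0,"wy": 0,"wz": 5.6,"fingers": 1}])

```text
time_s: 3.92
ee_pos: [0.5306, 0.0681, 0.2315]
tcp_rot: [3.128, -0.285, 0.001]
force: [-0.3, -1.0, -0.1]
finger_gap: -0.002
grasp_force: 0.0
```

Call:
servo_tool(commands=[{"dx": 0,"dy": 0,"dz": 30,"wx": 0,"wy": 0,"wz": 0,"fingers": 1},{"dx": 0,"dy": 0,"dz": 60,"wx": 0,"wy": 0,"wz": 0,"fingers": 1},{"dx": 0,"dy": 0,"dz": 90,"wx": 0,"wy": 0,"wz": 0,"fingers": 1},{"dx": 0,"dy": 0,"dz": 112,"wx": 0,"wy": 0,"wz": 0,"fingers": 1},{"dx": 0,"dy": 0,"dz": 115,"wx": 0,"wy": 0,"wz": 0,"fingers": 1}])

```text
time_s: 4.55
ee_pos: [0.5289, 0.0665, 0.1151]
tcp_rot: [3.128, -0.28, -0.004]
force: [-0.3, -0.6, 0.0]
finger_gap: 0.003
grasp_force: 0.0
```

Call:
servo_tool(commands=[{"dx": 6,"dy": 0,"dz": 0,"wx": 0,"wy": 0,"wz": 0,"fingers": 1},{"dx": 12,"dy": 0,"dz": 0,"wx": 0,"wy": 0,"wz": 0,"fingers": 1},{"dx": 18,"dy": 0,"dz": 0,"wx": 0,"wy": 0,"wz": 0,"fingers": 1},{"dx": 23,"dy": 0,"dz": 0,"wx": 0,"wy": 0,"wz": 0,"fingers": 1},{"dx": 28,"dy": 0,"dz": 0,"wx": 0,"wy": 0,"wz": 0,"fingers": 1}])

```text
time_s: 5.18
ee_pos: [0.5578, 0.0617, 0.1164]
tcp_rot: [-3.129, 0.281, -0.0]
force: [0.2, 0.1, -0.0]
finger_gap: 0.001
grasp_force: 0.0
```

Call:
servo_tool(commands=[{"dx": 6,"dy": 0,"dz": 0,"wx": 0,"wy": 0,"wz": 0,"fingers": 1},{"dx": 12,"dy": 0,"dz": 0,"wx": 0,"wy": 0,"wz": 0,"fingers": 1},{"dx": 18,"dy": 0,"dz": 0,"wx": 0,"wy": 0,"wz": 0,"fingers": 1},{"dx": 22,"dy": 0,"dz": 0,"wx": 0,"wy": 0,"wz": 0,"fingers": 1},{"dx": 22,"dy": 0,"dz": 0,"wx": 0,"wy": 0,"wz": 0,"fingers": 1}])

```text
time_s: 5.8
ee_pos: [0.5793, 0.0578, 0.1162]
tcp_rot: [-3.129, 0.281, -0.0]
force: [-0.0, -0.7, -0.2]
finger_gap: 0.001
grasp_force: 0.0
```

Call:
servo_tool(commands=[{"dx": 0,"dy": 0,"dz": -10,"wx": 0,"wy": 0,"wz": 0,"fingers": 1},{"dx": 0,"dy": 0,"dz": -50,"wx": 0,"wy": 0,"wz": 0,"fingers": 1},{"dx": -20,"dy": 0,"dz": -100,"wx": 0,"wy": 0,"wz": 0,"fingers": 1},{"dx": -60,"dy": 0,"dz": -150,"wx": 0,"wy": 0,"wz": 0,"fingers": 1},{"dx": -80,"dy": 0,"dz": -190,"wx": 0,"wy": 0,"wz": 0,"fingers": 1}])

```text
time_s: 6.42
ee_pos: [0.4987, 0.0727, 0.3088]
tcp_rot: [-3.129, 0.279, -0.002]
force: [0.8, -0.1, 0.4]
finger_gap: -0.003
grasp_force: 0.0
```

```bash
python3 - <<'E'
from h import *
T=cam('top');S=cam('side'); s=bot.state(); print(s['ee_pos'],s['force'])
f=lambda a,x,y,k:cv2.resize(a['image'][y[0]:y[1],x[0]:x[1],::-1],(400,400*(y[1]-y[0])//(x[1]-x[0])),interpolation=cv2.INTER_CUBIC)
a=f(T,(270,410),(110,240),1);b=f(S,(260,400),(130,260),1)
cv2.imwrite('pics/c2.png',cv2.hconcat([a,b]))
for n in('top','side'): print(n,finder.tip_of(n,'bail_grip')[:1])
E
```

```text
[0.50085804 0.07355641 0.31172282] [ 0.71043083  0.20667682 -0.61434085]
top []
side [{'pixel': [283.0, 264.3], 'p': 0.17}]
```

View pics/c2.png

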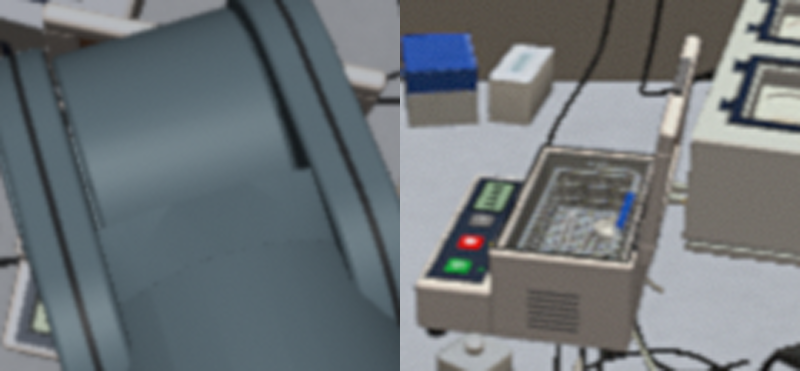

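```bash
python3 - <<'E'
from h import *
S=cam('side');q=np.array([.572,.0602]);c,s=np.cos(-.1813),np.sin(-.1813);W=np.array([[c,-s],[s,c]])
hsv=cv2.cvtColor(S['image'],cv2.COLOR_RGB2HSV);M=cv2.inRange(hsv,(105,120,60),(125,255,255))[190:216,330:350];v,u=np.nonzero(M);p=[u.mean()+330,v.mean()+190]
for z in(.0915,.1,.12): print(p,len(u),z,1e3*(W.T@(atz(ray(S,p),z)[:2]-q)),dep(S,p))
E
```

```text
[np.float64(338.4864864864865), np.float64(202.75675675675674)] 37 0.0915 [38.1279575   4.72511861] [0.60997635 0.05205834 0.09464224]
[np.float64(338.4864864864865), np.float64(202.75675675675674)] 37 0.1 [ 40.00520622 -11.19661129] [0.60997635 0.05205834 0.09464224]
[np.float64(338.4864864864865), np.float64(202.75675675675674)] 37 0.12 [ 44.42226204 -48.65950517] [0.60997635 0.05205834 0.09464224]
```

Call:
servo_tool(commands=[{"dx": 40,"dy": 0,"dz": 0,"wx": 0,"wy": 0,"wz": 0,"fingers": 1},{"dx": 80,"dy": 0,"dz": 0,"wx": 0,"wy": 0,"wz": 0,"fingers": 1},{"dx": 120,"dy": 0,"dz": 0,"wx": 0,"wy": 0,"wz": 0,"fingers": 1},{"dx": 160,"dy": 0,"dz": 0,"wx": 0,"wy": 0,"wz": 0,"fingers": 1},{"dx": 190,"dy": 0,"dz": 0,"wx": 0,"wy": 0,"wz": 0,"fingers": 1}])

```text
time_s: 7.3
ee_pos: [0.6883, 0.0373, 0.3036]
tcp_rot: [3.128, -0.282, -0.005]
force: [0.2, -0.1, 0.2]
finger_gap: 0.001
grasp_force: 0.0
```

Call:
servo_tool(commands=[{"dx": 0,"dy": 0,"dz": 30,"wx": 0,"wy": 0,"wz": 0,"fingers": 1},{"dx": 0,"dy": 0,"dz": 60,"wx": 0,"wy": 0,"wz": 0,"fingers": 1},{"dx": 0,"dy": 0,"dz": 90,"wx": 0,"wy": 0,"wz": 0,"fingers": 1},{"dx": 0,"dy": 0,"dz": 102,"wx": 0,"wy": 0,"wz": 0,"fingers": 1},{"dx": 0,"dy": 0,"dz": 102,"wx": 0,"wy": 0,"wz": 0,"fingers": 1}])

```text
time_s: 7.92
ee_pos: [0.6867, 0.0381, 0.2028]
tcp_rot: [3.129, -0.281, -0.004]
force: [-0.0, -0.1, 0.6]
finger_gap: -0.003
grasp_force: 0.0
```

Call:
servo_tool(commands=[{"dx": -8,"dy": 0,"dz": 0,"wx": 0,"wy": 0,"wz": 0,"fingers": 1},{"dx": -16,"dy": 0,"dz": 0,"wx": 0,"wy": 0,"wz": 0,"fingers": 1},{"dx": -24,"dy": 0,"dz": 0,"wx": 0,"wy": 0,"wz": 0,"fingers": 1},{"dx": -32,"dy": 0,"dz": 0,"wx": 0,"wy": 0,"wz": 0,"fingers": 1},{"dx": -40,"dy": 0,"dz": 0,"wx": 0,"wy": 0,"wz": 0,"fingers": 1}])

```text
time_s: 8.55
ee_pos: [0.6481, 0.0455, 0.205]
tcp_rot: [-3.129, 0.281, -0.003]
force: [2.3, -0.1, 1.8]
finger_gap: 0.002
grasp_force: 2.0
```

Call:
servo_tool(commands=[{"dx": -8,"dy": 0,"dz": -2,"wx": 0,"wy": 0,"wz": 0,"fingers": 1},{"dx": -18,"dy": 0,"dz": -3,"wx": 0,"wy": 0,"wz": 0,"fingers": 1},{"dx": -28,"dy": 0,"dz": -1,"wx": 0,"wy": 0,"wz": 0,"fingers": 1},{"dx": -39,"dy": 0,"dz": 1,"wx": 0,"wy": 0,"wz": 0,"fingers": 1},{"dx": -50,"dy": 0,"dz": 6,"wx": 0,"wy": 0,"wz": 0,"fingers": 1}])

```text
time_s: 9.18
ee_pos: [0.5979, 0.0544, 0.1984]
tcp_rot: [3.129, -0.281, -0.0]
force: [1.2, 0.1, 2.6]
finger_gap: 0.002
grasp_force: 1.6
```

Call:
servo_tool(commands=[{"dx": -9,"dy": 0,"dz": 5,"wx": 0,"wy": 0,"wz": 0,"fingers": 1},{"dx": -18,"dy": 0,"dz": 11,"wx": 0,"wy": 0,"wz": 0,"fingers": 1},{"dx": -26,"dy": 0,"dz": 18,"wx": 0,"wy": 0,"wz": 0,"fingers": 1},{"dx": -34,"dy": 0,"dz": 26,"wx": 0,"wy": 0,"wz": 0,"fingers": 1},{"dx": -41,"dy": 0,"dz": 34,"wx": 0,"wy": 0,"wz": 0,"fingers": 1}])

```text
time_s: 9.8
ee_pos: [0.5579, 0.0619, 0.1636]
tcp_rot: [-3.129, 0.28, -0.0]
force: [2.5, -0.1, 1.3]
finger_gap: 0.0
grasp_force: 1.1
```

Call:
servo_tool(commands=[{"dx": -5,"dy": 0,"dz": 8,"wx": 0,"wy": 0,"wz": 0,"fingers": 1},{"dx": -9,"dy": 0,"dz": 16,"wx": 0,"wy": 0,"wz": 0,"fingers": 1},{"dx": -13,"dy": 0,"dz": 24,"wx": 0,"wy": 0,"wz": 0,"fingers": 1},{"dx": -16,"dy": 0,"dz": 32,"wx": 0,"wy": 0,"wz": 0,"fingers": 1},{"dx": -18,"dy": 0,"dz": 39,"wx": 0,"wy": 0,"wz": 0,"fingers": 1}])

```text
time_s: 10.42
ee_pos: [0.5406, 0.0647, 0.1247]
tcp_rot: [3.129, -0.281, 0.0]
force: [0.8, 2.1, 2.3]
finger_gap: 0.0
grasp_force: 0.9
```

Lid is nearly shut; ease down to the rim.

Call:
servo_tool(commands=[{"dx": 0,"dy": 0,"dz": 3,"wx": 0,"wy": 0,"wz": 0,"fingers": 1},{"dx": 0,"dy": 0,"dz": 6,"wx": 0,"wy": 0,"wz": 0,"fingers": 1},{"dx": 0,"dy": 0,"dz": 8,"wx": 0,"wy": 0,"wz": 0,"fingers": 1},{"dx": 0,"dy": 0,"dz": 10,"wx": 0,"wy": 0,"wz": 0,"fingers": 1},{"dx": 0,"dy": 0,"dz": 10,"wx": 0,"wy": 0,"wz": 0,"fingers": 1}])

```text
time_s: 11.05
ee_pos: [0.541, 0.0646, 0.1153]
tcp_rot: [3.129, -0.281, 0.001]
force: [1.1, 0.0, -0.4]
finger_gap: 0.0
grasp_force: 0.3
```

Call:
servo_tool(commands=[{"dx": 0,"dy": 0,"dz": 1,"wx": 0,"wy": 0,"wz": 0,"fingers": 1},{"dx": 0,"dy": 0,"dz": 2,"wx": 0,"wy": 0,"wz": 0,"fingers": 1},{"dx": 0,"dy": 0,"dz": 2,"wx": 0,"wy": 0,"wz": 0,"fingers": 1},{"dx": 0,"dy": 0,"dz": 2,"wx": 0,"wy": 0,"wz": 0,"fingers": 1}])

```text
time_s: 11.55
ee_pos: [0.5411, 0.0647, 0.1135]
tcp_rot: [-3.129, 0.281, -0.001]
force: [1.4, -0.5, 2.0]
finger_gap: -0.003
grasp_force: 1.7
```

Call:
servo_tool(commands=[{"dx": 0,"dy": 0,"dz": 1,"wx": 0,"wy": 0,"wz": 0,"fingers": 1},{"dx": 0,"dy": 0,"dz": 2,"wx": 0,"wy": 0,"wz": 0,"fingers": 1},{"dx": 0,"dy": 0,"dz": 2,"wx": 0,"wy": 0,"wz": 0,"fingers": 1}])

```text
time_s: 11.92
ee_pos: [0.5421, 0.0649, 0.1122]
tcp_rot: [-3.128, 0.281, -0.004]
force: [2.0, -0.7, 8.4]
finger_gap: -0.0
grasp_force: 3.5
```

Call:
servo_tool(commands=[{"dx": 0,"dy": 0,"dz": 1,"wx": 0,"wy": 0,"wz": 0,"fingers": 1},{"dx": 0,"dy": 0,"dz": 1,"wx": 0,"wy": 0,"wz": 0,"fingers": 1}])

```text
time_s: 12.18
ee_pos: [0.5427, 0.065, 0.1111]
tcp_rot: [-3.128, 0.281, -0.006]
force: [5.5, -0.6, 4.8]
finger_gap: 0.005
grasp_force: 3.6
```

Call:
servo_tool(commands=[{"dx": 0,"dy": 0,"dz": -15,"wx": 0,"wy": 0,"wz": 0,"fingers": 1},{"dx": -20,"dy": 0,"dz": -40,"wx": 0,"wy": 0,"wz": 0,"fingers": 1},{"dx": -50,"dy": 30,"dz": -50,"wx": 0,"wy": 0,"wz": 0,"fingers": 1},{"dx": -65,"dy": 65,"dz": -50,"wx": 0,"wy": 0,"wz": 0,"fingers": 1},{"dx": -65,"dy": 78,"dz": -50,"wx": 0,"wy": 0,"wz": 0,"fingers": 1}])

```text
time_s: 12.8
ee_pos: [0.46, -0.002, 0.1596]
tcp_rot: [3.128, -0.283, -0.006]
force: [0.9, -0.2, -0.4]
finger_gap: -0.001
grasp_force: 0.0
```

```bash
python3 - <<'E'
from h import *
S=cam('side');T=cam('top');Wc=cam('wrist')
save(Wc,'w3.png');s=bot.state();print(s['ee_pos'],s['tcp_rot'],s['time_s'])
cv2.imwrite('pics/s3.png',cv2.hconcat([cv2.resize(S['image'][150:290,240:400,::-1],(400,350),interpolation=cv2.INTER_CUBIC),cv2.resize(Wc['image'][:,:,::-1],(400,250))[:,:].repeat(1,0) if 0 else cv2.copyMakeBorder(cv2.resize(Wc['image'][:,:,::-1],(400,250)),0,100,0,0,0)]))
q=np.array([.572,.0602]);c,sn=np.cos(-.1813),np.sin(-.1813);W=np.array([[c,-sn],[sn,c]])
hsv=cv2.cvtColor(S['image'],cv2.COLOR_RGB2HSV);M=cv2.inRange(hsv,(45,90,60),(85,255,255))[212:233,268:294];v,u=np.nonzero(M)
if len(u): print('green side',len(u),atz(ray(S,[u.mean()+268,v.mean()+212]),.062))
hw=cv2.inRange(cv2.cvtColor(Wc['image'],cv2.COLOR_RGB2HSV),(45,90,60),(85,255,255));n,_,st,ce=cv2.connectedComponentsWithStats(hw)
for i in range(1,n):
    if st[i,4]>40: print('wrist',ce[i],st[i,4],atz(ray(Wc,ce[i]),.062))
K=S['K'];v,u=np.mgrid[0:400,0:640];z=S['depth'];P=np.stack([(u-K[0,2])/K[0,0]*z,(v-K[1,2])/K[1,1]*z,z],-1)[z>0];P=(P-S['t'])@S['R'];B=np.c_[(P[:,:2]-q)@W,P[:,2]]*1e3
for x in(-58,-40,-10,20,50): 
    m=(abs(B[:,0]-x)<5)&(abs(B[:,1])<90)&(B[:,2]>60)&(B[:,2]<140); print(x,np.percentile(B[m,2],[10,50,90]),m.sum())
E
```

```text
[ 4.62762259e-01 -3.22920879e-04  1.59980253e-01] [-3.12858764e+00  2.81957143e-01  1.27734832e-03] 12.95
green side 58 [0.46045492 0.00282678 0.062     ]
wrist [318.95257732 204.5443299 ] 485 [0.46061149 0.00294985 0.062     ]
-58 [101.9661597  125.97715452 127.46225739] 112
-40 [119.03781113 121.50115594 125.04054356] 146
-10 [116.53034763 118.3678924  120.13508036] 129
20 [113.71876564 115.11450484 116.71357698] 122
50 [115.11809821 116.55746674 118.03706045] 122
```

View pics/s3.png

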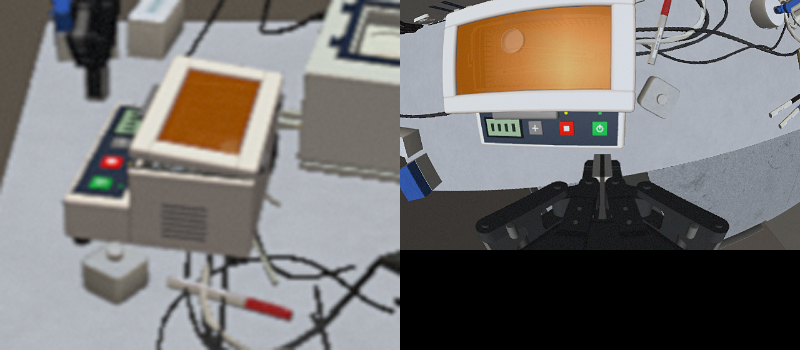

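The lid's front still stands about 10 mm up: its top surface is at z 126 in front and 116 at the rear. The tip had probably pressed in the recessed window and dragged the lid back up as it lifted. I'll press again on the front frame bar. In the wrist view the green key is rightmost, at (319, 205).

Call:
servo_tool(commands=[{"dx": 15,"dy": -30,"dz": 0,"wx": 0,"wy": 0,"wz": 0,"fingers": 1},{"dx": 30,"dy": -60,"dz": 0,"wx": 0,"wy": 0,"wz": 0,"fingers": 1},{"dx": 40,"dy": -79,"dz": 10,"wx": 0,"wy": 0,"wz": 0,"fingers": 1},{"dx": 40,"dy": -79,"dz": 22,"wx": 0,"wy": 0,"wz": 0,"fingers": 1},{"dx": 40,"dy": -79,"dz": 28,"wx": 0,"wy": 0,"wz": 0,"fingers": 1}])

```text
time_s: 13.58
ee_pos: [0.5151, 0.07, 0.1309]
tcp_rot: [3.128, -0.28, -0.004]
force: [-0.7, -1.1, 0.3]
finger_gap: -0.001
grasp_force: 0.0
```

Call:
servo_tool(commands=[{"dx": 0,"dy": 0,"dz": 3,"wx": 0,"wy": 0,"wz": 0,"fingers": 1},{"dx": 0,"dy": 0,"dz": 6,"wx": 0,"wy": 0,"wz": 0,"fingers": 1},{"dx": 0,"dy": 0,"dz": 9,"wx": 0,"wy": 0,"wz": 0,"fingers": 1},{"dx": 0,"dy": 0,"dz": 12,"wx": 0,"wy": 0,"wz": 0,"fingers": 1},{"dx": 0,"dy": 0,"dz": 14,"wx": 0,"wy": 0,"wz": 0,"fingers": 1}])

```text
time_s: 14.2
ee_pos: [0.5162, 0.0702, 0.1182]
tcp_rot: [3.129, -0.281, -0.0]
force: [-0.8, 0.7, 1.2]
finger_gap: 0.001
grasp_force: 0.7
```

Call:
servo_tool(commands=[{"dx": 0,"dy": 0,"dz": 1,"wx": 0,"wy": 0,"wz": 0,"fingers": 1},{"dx": 0,"dy": 0,"dz": 2,"wx": 0,"wy": 0,"wz": 0,"fingers": 1},{"dx": 0,"dy": 0,"dz": 3,"wx": 0,"wy": 0,"wz": 0,"fingers": 1},{"dx": 0,"dy": 0,"dz": 3,"wx": 0,"wy": 0,"wz": 0,"fingers": 1}])

```text
time_s: 14.7
ee_pos: [0.5165, 0.0703, 0.1152]
tcp_rot: [-3.129, 0.28, -0.001]
force: [0.3, -0.1, -0.9]
finger_gap: -0.002
grasp_force: 0.0
```

Call:
servo_tool(commands=[{"dx": 0,"dy": 0,"dz": 1,"wx": 0,"wy": 0,"wz": 0,"fingers": 1},{"dx": 0,"dy": 0,"dz": 2,"wx": 0,"wy": 0,"wz": 0,"fingers": 1},{"dx": 0,"dy": 0,"dz": 2,"wx": 0,"wy": 0,"wz": 0,"fingers": 1}])

```text
time_s: 15.08
ee_pos: [0.5166, 0.0703, 0.1149]
tcp_rot: [3.129, -0.281, 0.001]
force: [-6.2, -0.6, 18.9]
finger_gap: -0.003
grasp_force: 9.3
```

Call:
servo_tool(commands=[{"dx": 0,"dy": 0,"dz": -3,"wx": 0,"wy": 0,"wz": 0,"fingers": 1},{"dx": 0,"dy": 0,"dz": -10,"wx": 0,"wy": 0,"wz": 0,"fingers": 1},{"dx": -10,"dy": 15,"dz": -30,"wx": 0,"wy": 0,"wz": 0,"fingers": 1},{"dx": -30,"dy": 50,"dz": -30,"wx": 0,"wy": 0,"wz": 0,"fingers": 1},{"dx": -43,"dy": 77,"dz": -30,"wx": 0,"wy": 0,"wz": 0,"fingers": 1}])

```text
time_s: 15.7
ee_pos: [0.4594, 0.001, 0.1436]
tcp_rot: [3.129, -0.281, 0.0]
force: [-0.3, -0.3, -0.8]
finger_gap: 0.0
grasp_force: 0.0
```

```bash
python3 - <<'E'
from h import *
S=cam('side');Wc=cam('wrist');s=bot.state();print(s['ee_pos'],s['tcp_rot'],s['time_s'])
q=np.array([.572,.0602]);c,sn=np.cos(-.1813),np.sin(-.1813);W=np.array([[c,-sn],[sn,c]])
for m in(((45,90,60),(85,255,255)),((0,150,80),(8,255,255))):
  hw=cv2.inRange(cv2.cvtColor(Wc['image'],cv2.COLOR_RGB2HSV),*m);n,_,st,ce=cv2.connectedComponentsWithStats(hw)
  for i in range(1,n):
    if st[i,4]>80: p=atz(ray(Wc,ce[i]),.062);print('wrist',ce[i],st[i,4],p,'from tcp mm',1e3*(W.T@(p-s['ee_pos'])[:2]))
K=S['K'];v,u=np.mgrid[0:400,0:640];z=S['depth'];P=np.stack([(u-K[0,2])/K[0,0]*z,(v-K[1,2])/K[1,1]*z,z],-1)[z>0];P=(P-S['t'])@S['R'];B=np.c_[(P[:,:2]-q)@W,P[:,2]]*1e3
for x in(-58,-40,-10,20,50): 
    m=(abs(B[:,0]-x)<5)&(abs(B[:,1])<90)&(B[:,2]>95)&(B[:,2]<140); print(x,np.percentile(B[m,2],[10,50,90]),m.sum())
E
```

```text
[ 0.45819666 -0.00094648  0.14317705] [ 3.12646298e+00 -2.86559801e-01 -2.93171719e-03] 15.8
wrist [316.34767025 205.26344086] 558 [0.46043832 0.00253138 0.062     ] from tcp mm [1.57783175 3.82505108]
wrist [426.35454545   6.36363636] 110 [ 0.59749186 -0.10555659  0.062     ] from tcp mm [155.87425585 -77.77946819]
wrist [259.56745182 204.89721627] 467 [0.46874462 0.04567586 0.062     ] from tcp mm [ 1.96867389 47.76008875]
-58 [113.57807813 114.95701162 116.40367755] 113
-40 [110.31246957 111.44561305 114.26156227] 131
-10 [110.01257298 111.32194429 112.52932898] 116
20 [110.06238523 111.19931365 112.6353115 ] 118
50 [114.00969427 115.36245478 116.26485917] 121
```

Call:
servo_tool(commands=[{"dx": 1.5,"dy": -3,"dz": 20,"wx": 0,"wy": 0,"wz": 0,"fingers": 1},{"dx": 1.5,"dy": -3,"dz": 40,"wx": 0,"wy": 0,"wz": 0,"fingers": 1},{"dx": 1.5,"dy": -3,"dz": 58,"wx": 0,"wy": 0,"wz": 0,"fingers": 1},{"dx": 1.5,"dy": -3,"dz": 68,"wx": 0,"wy": 0,"wz": 0,"fingers": 1},{"dx": 1.5,"dy": -3,"dz": 70,"wx": 0,"wy": 0,"wz": 0,"fingers": 1}])

```text
time_s: 16.42
ee_pos: [0.4623, 0.0052, 0.073]
tcp_rot: [-3.129, 0.28, 0.001]
force: [-0.6, -0.5, -0.2]
finger_gap: 0.002
grasp_force: 0.0
```

Call:
servo_tool(commands=[{"dx": 0,"dy": 0,"dz": 2,"wx": 0,"wy": 0,"wz": 0,"fingers": 1},{"dx": 0,"dy": 0,"dz": 4,"wx": 0,"wy": 0,"wz": 0,"fingers": 1},{"dx": 0,"dy": 0,"dz": 6,"wx": 0,"wy": 0,"wz": 0,"fingers": 1},{"dx": 0,"dy": 0,"dz": 7,"wx": 0,"wy": 0,"wz": 0,"fingers": 1},{"dx": 0,"dy": 0,"dz": 7,"wx": 0,"wy": 0,"wz": 0,"fingers": 1}])

```text
time_s: 17.05
ee_pos: [0.4622, 0.0048, 0.0663]
tcp_rot: [3.129, -0.281, -0.0]
force: [0.3, -1.0, -0.3]
finger_gap: -0.003
grasp_force: 0.0
```

Call:
servo_tool(commands=[{"dx": -1,"dy": 2,"dz": 0,"wx": 0,"wy": 0,"wz": 0,"fingers": 1},{"dx": -1,"dy": 2,"dz": 1,"wx": 0,"wy": 0,"wz": 0,"fingers": 1},{"dx": -1,"dy": 2,"dz": 2,"wx": 0,"wy": 0,"wz": 0,"fingers": 1},{"dx": -1,"dy": 2,"dz": 3,"wx": 0,"wy": 0,"wz": 0,"fingers": 1},{"dx": -1,"dy": 2,"dz": 3,"wx": 0,"wy": 0,"wz": 0,"fingers": 1}])

```text
time_s: 17.68
ee_pos: [0.4609, 0.003, 0.0632]
tcp_rot: [3.129, -0.281, -0.0]
force: [-0.3, 0.6, -0.7]
finger_gap: -0.002
grasp_force: 0.0
```

Call:
servo_tool(commands=[{"dx": 0,"dy": 0,"dz": 0.5,"wx": 0,"wy": 0,"wz": 0,"fingers": 1},{"dx": 0,"dy": 0,"dz": 1,"wx": 0,"wy": 0,"wz": 0,"fingers": 1},{"dx": 0,"dy": 0,"dz": 1,"wx": 0,"wy": 0,"wz": 0,"fingers": 1}])

```text
time_s: 18.05
ee_pos: [0.4609, 0.003, 0.0624]
tcp_rot: [3.129, -0.28, 0.0]
force: [0.1, 0.6, 3.6]
finger_gap: 0.0
grasp_force: 1.7
```

Call:
servo_tool(commands=[{"dx": 0,"dy": 0,"dz": 0.5,"wx": 0,"wy": 0,"wz": 0,"fingers": 1},{"dx": 0,"dy": 0,"dz": 1,"wx": 0,"wy": 0,"wz": 0,"fingers": 1},{"dx": 0,"dy": 0,"dz": 1.5,"wx": 0,"wy": 0,"wz": 0,"fingers": 1},{"dx": 0,"dy": 0,"dz": 1.5,"wx": 0,"wy": 0,"wz": 0,"fingers": 1},{"dx": 0,"dy": 0,"dz": 1.5,"wx": 0,"wy": 0,"wz": 0,"fingers": 1}])

```text
time_s: 18.68
ee_pos: [0.461, 0.003, 0.0614]
tcp_rot: [3.129, -0.28, 0.0]
force: [-3.1, -0.3, 14.3]
finger_gap: 0.0
grasp_force: 6.5
```

Call:
servo_tool(commands=[{"dx": 0,"dy": 0,"dz": 0,"wx": 0,"wy": 0,"wz": 0,"fingers": 1},{"dx": 0,"dy": 0,"dz": 0,"wx": 0,"wy": 0,"wz": 0,"fingers": 1},{"dx": 0,"dy": 0,"dz": 0,"wx": 0,"wy": 0,"wz": 0,"fingers": 1},{"dx": 0,"dy": 0,"dz": 0,"wx": 0,"wy": 0,"wz": 0,"fingers": 1},{"dx": 0,"dy": 0,"dz": 0,"wx": 0,"wy": 0,"wz": 0,"fingers": 1}])

```text
time_s: 19.3
ee_pos: [0.461, 0.003, 0.0614]
tcp_rot: [3.129, -0.281, 0.0]
force: [-2.8, 0.2, 12.6]
finger_gap: 0.003
grasp_force: 6.5
```

Call:
servo_tool(commands=[{"dx": 0,"dy": 0,"dz": 0,"wx": 0,"wy": 0,"wz": 0,"fingers": 1},{"dx": 0,"dy": 0,"dz": 0,"wx": 0,"wy": 0,"wz": 0,"fingers": 1},{"dx": 0,"dy": 0,"dz": 0,"wx": 0,"wy": 0,"wz": 0,"fingers": 1},{"dx": 0,"dy": 0,"dz": 0,"wx": 0,"wy": 0,"wz": 0,"fingers": 1},{"dx": 0,"dy": 0,"dz": 0,"wx": 0,"wy": 0,"wz": 0,"fingers": 1}])

```text
time_s: 19.92
ee_pos: [0.461, 0.003, 0.0614]
tcp_rot: [3.129, -0.28, 0.0]
force: [-3.8, 0.6, 13.2]
finger_gap: -0.001
grasp_force: 6.5
```

Held about 1.5 s at the stop. Releasing and backing off.

Call:
servo_tool(commands=[{"dx": 0,"dy": 0,"dz": 0,"wx": 0,"wy": 0,"wz": 0,"fingers": 1},{"dx": 0,"dy": 0,"dz": -2,"wx": 0,"wy": 0,"wz": 0,"fingers": 1},{"dx": 0,"dy": 0,"dz": -20,"wx": 0,"wy": 0,"wz": 0,"fingers": 1},{"dx": 0,"dy": 0,"dz": -60,"wx": 0,"wy": 0,"wz": 0,"fingers": 1},{"dx": 0,"dy": 0,"dz": -110,"wx": 0,"wy": 0,"wz": 0,"fingers": 1}])

```text
time_s: 20.55
ee_pos: [0.4601, 0.0029, 0.1711]
tcp_rot: [-3.129, 0.28, 0.004]
force: [1.2, -0.2, -0.6]
finger_gap: -0.003
grasp_force: 0.0
```

```bash
python3 - <<'E'
from h import *
S=cam('side');Wc=cam('wrist');s=bot.state();print(s['ee_pos'],s['force'],s['time_s'])
cv2.imwrite('pics/f.png',cv2.hconcat([cv2.resize(S['image'][150:290,240:400,::-1],(400,350),interpolation=cv2.INTER_CUBIC),cv2.copyMakeBorder(cv2.resize(Wc['image'][:,:,::-1],(400,250)),0,100,0,0,0)]))
E
```

```text
[0.46420451 0.0031995  0.17499963] [ 1.25641973  0.09233542 -0.21043853] 20.65
```

View pics/f.png

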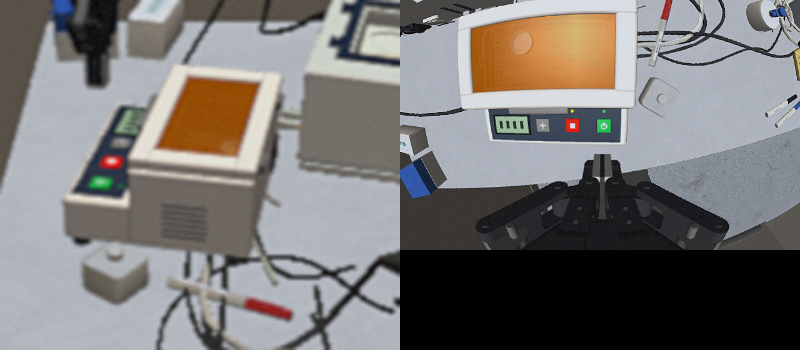

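The lid lies flat on the rim, the counter and pen haven't moved, and the gripper is clear of everything.

```bash
python3 -c "
from rig import workorder; print(workorder.sign_off())"
```

```text
the job is handed in; nothing more can be done
None
```

The handle is folded flat to the rear and the lid is fully shut (it took a second press on the front frame bar); the green key was held down for about 1.5 s at roughly 13 N, no other key was pressed, and the job is handed in at about 21 s, though I did not re-check the dish after the moves.

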